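# Set the portion stop of a noodle guide

### The arm

A 6-joint arm with a two-finger parallel gripper is mounted at the origin on the work surface. World frame = base frame: x ahead of the robot, y to its left, z up, the work surface at z = 0. Lengths are in m, angles in degrees, forces in N, time in s.
With the tool pointing down it reaches from about 0.3 to 0.75 m from the base axis. Payload 8.5 kg.
Tool frame: the origin (TCP) lies between the finger pads; the fingertips stand 14 mm ahead of it and the grasp point (between the pads) lies 5 mm behind it; x points along the fingers, z is the direction in which the jaws open and shut, and the axes are right-handed (so a half turn about x gives the same grasp; the last joint's range is limited). The gripper opens to 85 mm and grips with 20 to 120 N. Pads are 22 mm wide; open, the fingers measure 114 mm over their backs; the gripper's body (76 mm by 85 mm) begins 54 mm behind the grasp point. The pads swing forward as they close: fully open they stand 13 mm farther back than shut.
Start: joints at [53.153, 21.807, 74.336, -0, 83.858, -12.336], TCP at [0.228, 0.5, 0.245] pointing down, gripper open.
Joint ranges: [-178.18, 178.18], [-50.72, 133.34], [12.68, 142.11], [-81.47, 261.47], [9.98, 163.14], [-165.26, 165.26]. Speed limits (degrees/s): [136.94, 136.94, 180, 180, 180, 180].

### API

Orientations are given as a 3x3 rotation matrix whose columns are the frame's x, y, z axes.
In Python, from rig import env gives the robot as it stands.
- The arm moves only by the shell command python3 -m jog 'ROWS' [FORCE]. ROWS is JSON, a list of rows, each a list of 5 numbers: the opening, from -1 (shut) to 1 (fully open), so that 0 is half open, then the shift along the tool's x, y, z in m, then the turn about the tool's x in rad. In form: [[claw, dx, dy, dz, yaw], ...]. A call has 1 to 20 rows; each row is the pose to reach, as a shift and turn from the pose commanded when the call began, along the tool's axes at that moment; what a row does not reach only later rows make up. A row lasts 1/10 s, in which the tool goes at most 50 mm and 8.59 degrees, less where a joint would pass 70% of its speed; a pose out of reach is approached as far as the arm can. A call with a gripper value outside its range is refused whole. The fingers move at their own pace and stop on an object; FORCE is the grip in N (left out, the last holds). Time passes only in rows, so rows that repeat a pose let the fingers close. It gives the time, the measured TCP pose, the force and the opening at its end, in the units of the state.
- env.observe(): the state, without advancing time (a new reading comes with each control period).
- env.get_image(name): name is "scene" or "top"; returns the picture (384x512x3 uint8, red, green, blue); there is no depth.
- env.camera_model(name): a dict with "fx", "fy", "cx", "cy" (pixels), "k1" (the pictures are not rectified: a ray, as slopes to the right and down, at radius r is drawn at 1 + k1 r^2 times it, then the intrinsics apply), "origin" and "orientation" of the camera in the world. Camera axes: x right, y up, looking along -z (the intrinsics and any distortion apply to the point x, -y, -z); pixel columns grow to the right and rows downward; lengths in m; the calibration is good to about 2 mm. A picture is of the moment at which its call begins. camera_model takes no time and is no camera call.
- env.close_job(): hands the job in, once; it reports no verdict.
The state is a dict: "time_s": time; "q": joint angles; "qvel": joint speeds; "joint_efforts": joint torques, N m; "position": TCP position; "tool_rot": TCP orientation; "ft_force": force on the tool from outside, world axes, zero at the start; "wrist_torque": the same for the moment, N m; "grip_width": finger opening in m.
Only numpy, scipy, OpenCV 4.12 (cv2) and the standard library are available. Lean on these libraries where they do the work, as an engineer would, in place of code of your own. Each camera call takes 0.05 s, during which the arm holds its last target.

### The job

Set the noodle portion guide for the yellow order: with the fingertips, push the blue stop along its rail, past any notch that is in the way, until it drops into the notch beside the yellow tab, and leave it seated there. Only push it: do not grip it between the fingers or lift it off its rail, and leave the other things on the counter where they stand.

Things in the scene. Friction and masses are not known exactly. Their poses are not given: they have to be found in the camera images.
- guide: Fixed portion guide: steel rail (50 mm wide, 280 long, top 30 high, grey end blocks 40 high) along the far edge of a white board (x -230 to -20 mm, y +-160, 12 high). Origin: on the counter under the rail's middle; y along the rail, x away from the robot. Three V notches across the rail at y = -80, 0, 80 mm, 20 mm wide, flanks 27 deg. Place and yaw (+-0.35 rad) vary.
- stop_mark (a point): Middle of the top of the stop, over the rail's middle line, 75 mm above the counter (4.5 less when seated in a notch). The stop is an upright blade, blue on both broad faces, 24 mm thick along the rail (+-12 mm about this point); across the rail it spans guide x = -126 to +30 mm. Lower edge 22 mm above the counter over the board, 38 mm over the rail. It cannot turn.
- face_left: Blue broad face of the stop on the guide's +y side, 5 mm thick, part of the stop; push here to move the stop to -y. Origin: 75 mm straight below stop_mark.
- face_right: Blue broad face of the stop on the guide's -y side, like face_left; push here to move the stop to +y. Same origin as face_left.
- carriage (a joint): Place of the stop along the rail, m: 0 at the middle notch, growing to the guide's +y, ends at +-0.11. Starts between -0.055 and -0.025, so yellow may lie either way. On the flat it slides at about 1 N; from a few mm inside a notch's edge (10 mm from its centre) it draws itself in and the push drops to nothing; pushing it out of a notch takes 5 to 14 N.
- stop (a joint): Height of the stop, m: 0 when riding on the rail top, about -0.0047 when seated in a notch, positive when lifted off the rail. A light spring and its weight (about 6 N together) press it down.
- tab_yellow: Yellow tab fixed on the counter beside one of the three notches, on the rail's far side (46 mm from the rail's middle line): a flat top 30 x 22 mm, 30 mm high. Its axes are parallel to the guide's; its origin is on the counter, level along the rail with the centre of its notch. Which notch is yellow changes.
- tab_red: Red tab, the same, beside another notch.
- tab_green: Green tab, the same, beside the third notch.
- sanitizer: Bystander, loose: white pump bottle, 72 mm wide, 196 mm tall. Origin under its middle.
- tongs_jar: Bystander, loose: greenish glass jar with steel tongs, 72 mm wide, 178 mm tall. Origin under its middle.
- soy: Bystander, loose: amber bottle with a red cap, 52 mm wide, 120 mm tall, beyond the rail near its +y end. Origin under its middle.
- shaker: Bystander, loose: spice shaker with a green cap, 42 mm wide, 75 mm tall, beyond the rail near its -y end. Origin under its middle.
- cup: Bystander, loose: blue cup, 52 mm wide, 45 mm tall, on the board near its edge towards the robot. Origin under its middle.
- bowl: Bystander, loose: white bowl, 130 mm wide, 65 mm tall. Origin under its middle.
- noodle_tray: Bystander, loose: orange open tray, 140 x 180 x 45 mm. Origin under its middle.

How it is judged (in metres and radians):
At the end, for the whole second after the job is handed in: The stop is at rest, seated in the notch beside the yellow tab: within 4 mm of the tab's middle along the rail and at least 3 mm below its riding height (a seated stop is 4.5 mm below) (y of stop_mark in the frame of tab_yellow between -0.004 and 0.004 m and value of joint stop below -0.003 m and velocity of joint carriage between -0.01 and 0.01 m/s); the robot touches nothing.
It fails at once if the stop is lifted off its rail (more than 8 mm) (value of joint stop above 0.008 m).
It fails at once if the stop is gripped: fingers press on both of its faces at once (contact force between the fingers and face_left above 1.5 N and contact force between the fingers and face_right above 1.5 N).
It fails at once if another thing on the counter is moved more than 20 mm or tipped over (distance of any of sanitizer, tongs_jar, soy, shaker, cup, bowl, noodle_tray from where it was at the start of the episode above 0.02 m or angle between any of sanitizer, tongs_jar, soy, shaker, cup, bowl, noodle_tray's own z axis and vertical above 0.4 rad).
It also fails if it takes over 40 s, if anything falls off the work surface, if the arm or the gripper's body presses on something with over 40 N, if the wrist force passes 120 N, or if a joint passes its speed limit or range.

## Working session

There is one attempt and no reset: what is moved stays moved. The work goes in short steps, Python scripts to look and compute and a shell command to move; the robot and the scene stay as the last step left them, time stands still between calls to the robot, and variables do not carry over. Pictures are saved under pics/ and viewed, and the job is handed in when it is done.

```bash
mkdir -p pics; ls
python3 - <<'E'
from rig import env
import cv2,numpy as np
for n in("scene","top"):
    im=env.get_image(n); cv2.imwrite(f"pics/{n}0.png",im[:,:,::-1]); print(n,env.camera_model(n))
o=env.observe();print(o['time_s'],o['position'],o['tool_rot'],o['grip_width'],o['ft_force'])
E
```

```text
pics
scene {'fx': 421.6037574555176, 'fy': 421.6037574555176, 'cx': 260.26513968898536, 'cy': 193.64270709873793, 'k1': -0.05169374138764165, 'origin': array([1.76183513, 0.13072011, 0.89969429]), 'orientation': array([[-0.10002997, -0.55461978,  0.82606955],
       [ 0.99482436, -0.07064056,  0.07303695],
       [ 0.01784628,  0.8291    ,  0.55881544]])}
top {'fx': 360.7886689804638, 'fy': 360.7886689804638, 'cx': 254.12686987149982, 'cy': 190.85544729288532, 'k1': -0.03521282198937935, 'origin': array([0.49247955, 0.00811841, 1.17026423]), 'orientation': array([[ 0.01846877,  0.99713179, -0.07339682],
       [-0.99981524,  0.01802746, -0.00667077],
       [-0.00532847,  0.07350646,  0.99728051]])}
0.1 [0.22803979 0.50023066 0.244788  ] [[-7.66505572e-04 -9.09874855e-01  4.14882105e-01]
 [-1.03765042e-03  4.14882727e-01  9.09874302e-01]
 [-9.99999168e-01  2.66921130e-04 -1.26214195e-03]] 0.08566796330411043 [0.42323035 0.72123963 0.0891215 ]
```

View pics/scene0.png

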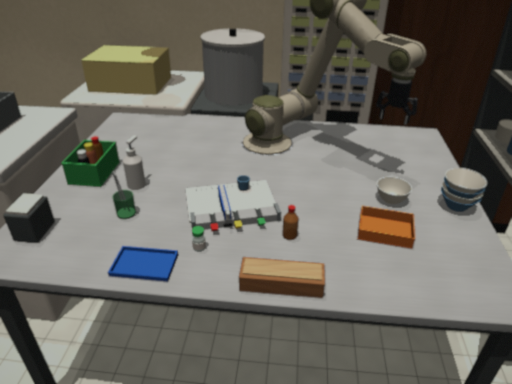

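View pics/top0.png

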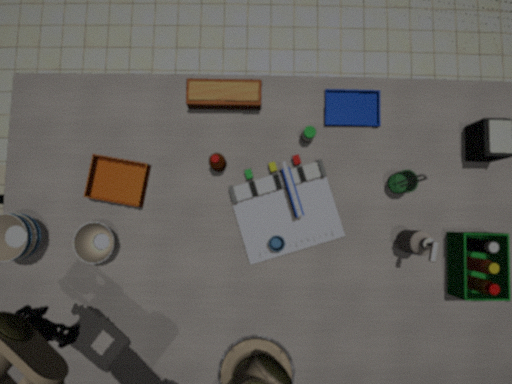

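The top view shows the tabs from left to right as green (248,174), yellow (272,167) and red (296,160). Yellow is therefore the middle notch. The stop is near (291,190), on the −y side between yellow and red, so it has to go to +y. Next I measure.

```bash
cat > h.py <<'E'
import numpy as np,cv2
from rig import env
def ray(m,uv):
    K=np.array([[m['fx'],0,m['cx']],[0,m['fy'],m['cy']],[0,0,1]])
    p=cv2.undistortPoints(np.array([[uv]],float),K,np.array([m['k1'],0,0,0,0]))[0,0]
    return m['origin'],m['orientation']@np.array([p[0],-p[1],-1])
def onz(m,uv,z):
    o,d=ray(m,uv); return o+d*(z-o[2])/d[2]
def blobs(im,lo,hi,amin=8):
    hsv=cv2.cvtColor(im,cv2.COLOR_RGB2HSV)
    n,l,s,c=cv2.connectedComponentsWithStats(cv2.inRange(hsv,np.array(lo),np.array(hi)))
    return [(c[i].round(1),s[i,4]) for i in range(1,n) if s[i,4]>=amin]
E
python3 - <<'E'
from h import *
R={'y':((20,120,80),(34,255,255)),'r':((0,120,80),(8,255,255)),'g':((55,100,60),(85,255,255)),'b':((100,80,60),(130,255,255))}
roi={'top':(140,260,200,350),'scene':(170,250,180,310)}
for n in('top','scene'):
    im=env.get_image(n);m=env.camera_model(n);a,b,c,d=roi[n]
    cv2.imwrite(f'pics/{n}z.png',cv2.resize(im[a:b,c:d],None,fx=5,fy=5,interpolation=cv2.INTER_CUBIC)[:,:,::-1])
    for k,(lo,hi) in R.items():
        for cc,s in blobs(im[a:b,c:d],lo,hi):
            uv=cc+[c,a]; print(n,k,uv,s,onz(m,uv,.03).round(4),onz(m,uv,.075).round(4))
E
```

```text
top y [272.2 166.7] 58 [ 0.6546 -0.0404  0.03  ] [ 0.6482 -0.0385  0.075 ]
top r [214.6 157.8] 60 [0.68  0.144 0.03 ] [0.6726 0.1386 0.075 ]
top r [296.1 159.2] 57 [ 0.6801 -0.1163  0.03  ] [ 0.6727 -0.1114  0.075 ]
top g [248.1 173.8] 54 [0.6304 0.0359 0.03  ] [0.625  0.0348 0.075 ]
top b [289.1 192.8] 110 [ 0.5722 -0.0951  0.03  ] [ 0.5691 -0.091   0.075 ]
top b [295.5 190.2] 48 [ 0.5809 -0.1153  0.03  ] [ 0.5774 -0.1104  0.075 ]
top b [274.9 242.8] 120 [ 0.4142 -0.0524  0.03  ] [ 0.4173 -0.05    0.075 ]
scene y [237.5 223.4] 52 [ 0.6626 -0.0406  0.03  ] [ 0.7195 -0.0317  0.075 ]
scene r [291.2 208.4] 40 [0.5549 0.1344 0.03  ] [0.6173 0.1342 0.075 ]
scene r [213.8 226. ] 53 [ 0.6861 -0.1163  0.03  ] [ 0.7418 -0.1035  0.075 ]
scene g [260.8 220.7] 45 [0.6384 0.0352 0.03  ] [0.6965 0.0401 0.075 ]
scene g [197.4 230.6] 99 [ 0.7164 -0.1646  0.03  ] [ 0.7705 -0.1494  0.075 ]
scene b [242.8 179.6] 62 [ 0.3878 -0.0599  0.03  ] [ 0.4589 -0.0501  0.075 ]
scene b [221.3 202. ] 51 [ 0.5471 -0.1159  0.03  ] [ 0.6099 -0.1032  0.075 ]
```

View pics/topz.png

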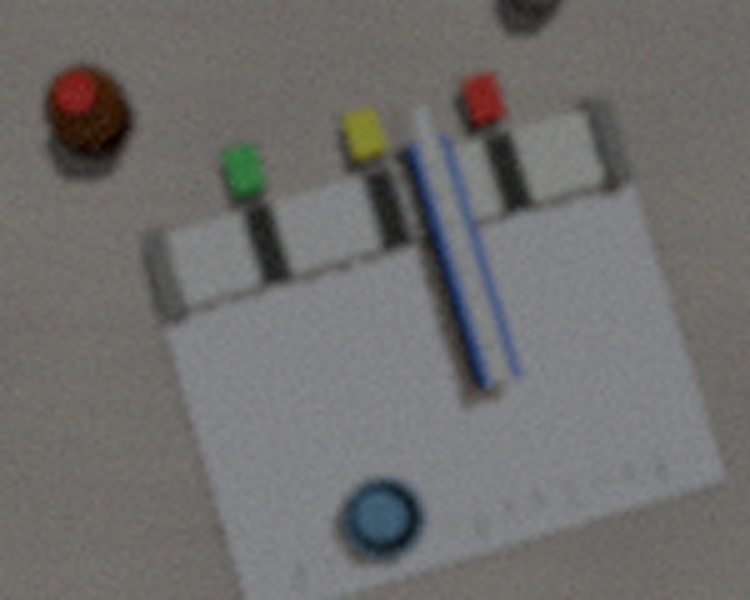

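View pics/scenez.png

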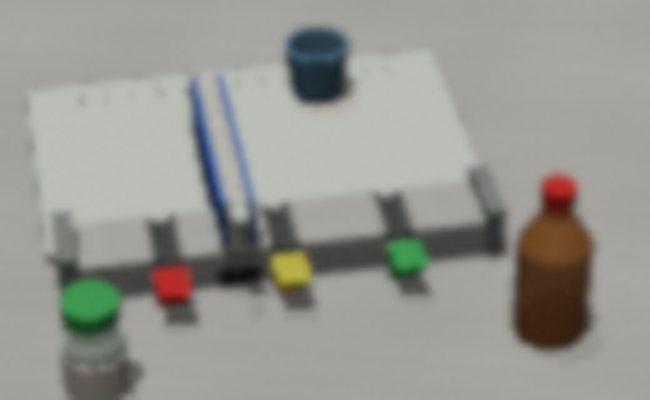

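The yellow (middle) notch tab is at about (0.655, −0.040). Guide yaw is about 18°, and the stop is at about −33 mm. I'll go, shut, above a spot on the stop's −y side, with the jaw axis along the rail.

```bash
python3 -m jog '[[-1,0,-0.6,-0.442,-0.742],[-1,0,-0.6,-0.442,-0.742],[-1,0,-0.6,-0.442,-0.742],[-1,0,-0.6,-0.442,-0.742],[-1,0,-0.6,-0.442,-0.742],[-1,0,-0.6,-0.442,-0.742],[-1,0,-0.6,-0.442,-0.742],[-1,0,-0.6,-0.442,-0.742],[-1,0,-0.6,-0.442,-0.742],[-1,0,-0.6,-0.442,-0.742],[-1,0,-0.6,-0.442,-0.742],[-1,0,-0.6,-0.442,-0.742],[-1,0,-0.6,-0.442,-0.742],[-1,0,-0.6,-0.442,-0.742],[-1,0,-0.6,-0.442,-0.742],[-1,0,-0.6,-0.442,-0.742],[-1,0,-0.6,-0.442,-0.742],[-1,0,-0.6,-0.442,-0.742],[-1,0,-0.6,-0.442,-0.742],[-1,0,-0.6,-0.442,-0.742]]'
python3 - <<'E'
from h import *
for n in('top','scene'):
    im=env.get_image(n); cv2.imwrite(f'pics/{n}1.png',im[:,:,::-1])
o=env.observe();print(o['time_s'],o['position'],o['tool_rot'].round(3),o['ft_force'])
E
```

```text
time_s: 2.2
position: [0.5904, -0.1495, 0.2457]
tool_rot: [[0.0, -0.951, -0.31], [-0.0, -0.31, 0.951], [-1.0, -0.0, -0.0]]
ft_force: [0.3, -0.4, 0.0]
grip_width: -0.0001
2.3 [ 0.59055702 -0.14980338  0.24572694] [[ 0.    -0.951 -0.31 ]
 [-0.    -0.31   0.951]
 [-1.    -0.    -0.   ]] [ 0.10745278  0.93564368 -0.00882802]
```

View pics/scene1.png

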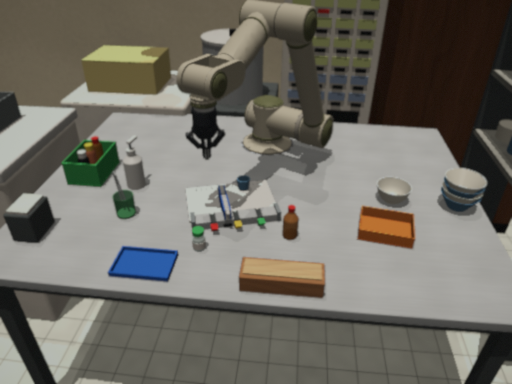

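The shut gripper hangs above the −y side of the stop, clear of everything. I'll go down in two steps.

```bash
python3 -m jog '[[-1,0.04,0,0,0],[-1,0.08,0,0,0],[-1,0.12,0,0,0],[-1,0.15,0,0,0],[-1,0.17,0,0,0],[-1,0.19,0,0,0],[-1,0.19,0,0,0],[-1,0.19,0,0,0]]'
python3 - <<'E'
from h import *
for n,(a,b,c,d) in {'top':(120,280,180,370),'scene':(110,260,150,320)}.items():
    im=env.get_image(n)[a:b,c:d]; cv2.imwrite(f'pics/{n}2.png',cv2.resize(im,None,fx=4,fy=4,interpolation=cv2.INTER_CUBIC)[:,:,::-1])
E
```

```text
time_s: 3.1
position: [0.591, -0.1505, 0.056]
tool_rot: [[0.0, -0.951, -0.309], [-0.0, -0.309, 0.951], [-1.0, -0.0, -0.0]]
ft_force: [0.2, -1.0, 0.6]
grip_width: -0.0003
```

View pics/scene2.png

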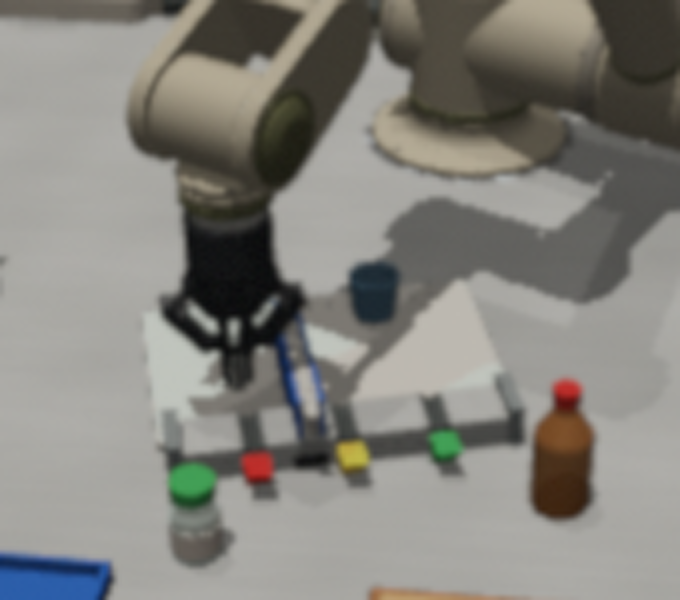

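View pics/top2.png

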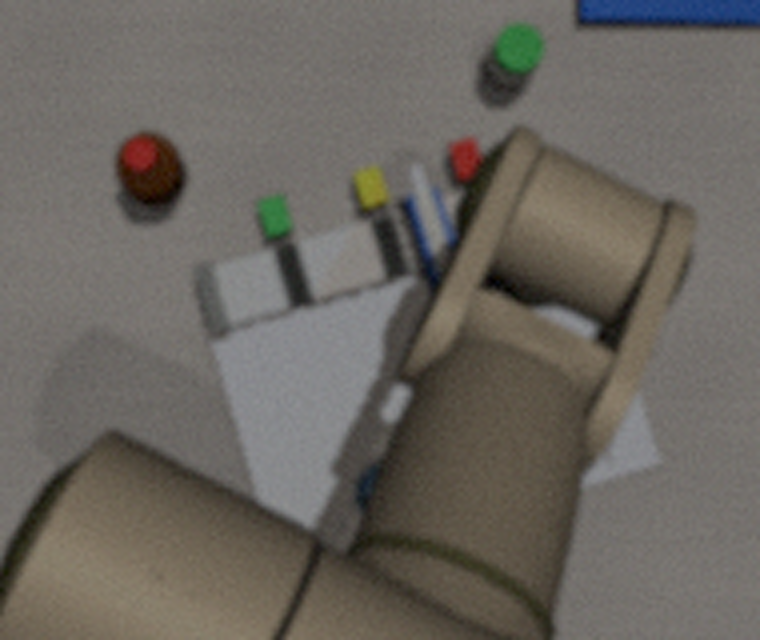

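The fingertips stand about 40 mm off the right blade face, but the knuckle links spread out along the rail. A quarter turn will put their narrow side towards the blade, so only the fingertips touch. I'll check joint 6 first.

```bash
python3 -c "
from rig import env
print(env.observe()['q'])"
```

```text
[-2.54074145e+01  3.82896392e+01  7.87909477e+01  1.42072107e-03
  6.27865365e+01 -1.33422494e+02]
```

```bash
python3 -m jog '[[-1,0,0,0,1.571],[-1,0,0,0,1.571],[-1,0,0,0,1.571],[-1,0,0,0,1.571],[-1,0,0,0,1.571],[-1,0,0,0,1.571],[-1,0,0,0,1.571],[-1,0,0,0,1.571],[-1,0,0,0,1.571],[-1,0,0,0,1.571],[-1,0,0,0,1.571],[-1,0,0,0,1.571],[-1,0,0,0,1.571]]'
python3 - <<'E'
from h import *
for n,(a,b,c,d) in {'scene':(110,260,150,320)}.items():
    im=env.get_image(n)[a:b,c:d]; cv2.imwrite(f'pics/{n}3.png',cv2.resize(im,None,fx=4,fy=4,interpolation=cv2.INTER_CUBIC)[:,:,::-1])
E
```

```text
time_s: 4.5
position: [0.591, -0.1508, 0.0562]
tool_rot: [[0.001, -0.311, 0.95], [-0.001, 0.95, 0.311], [-1.0, -0.001, 0.001]]
ft_force: [-0.9, -0.1, -0.2]
grip_width: 0.0001
```

View pics/scene3.png

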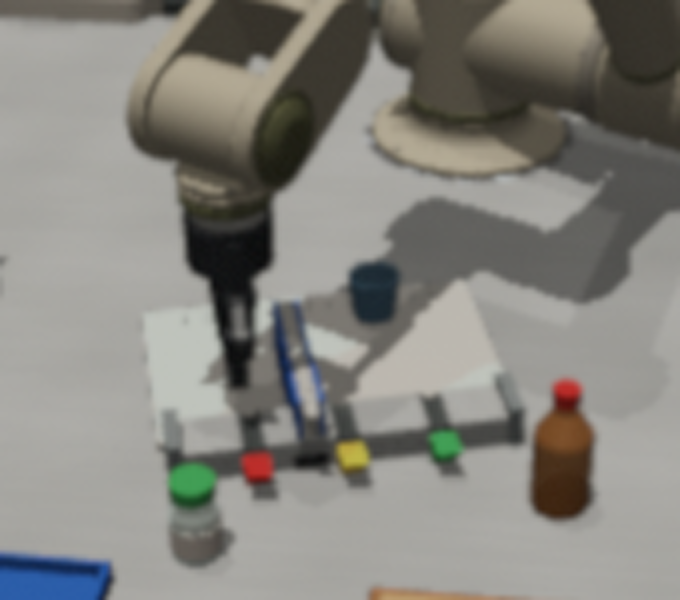

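```bash
python3 -m jog '[[-1,0,0.01,0,0],[-1,0,0.02,0,0],[-1,0,0.025,0,0],[-1,0,0.03,0,0],[-1,0,0.034,0,0],[-1,0,0.038,0,0],[-1,0,0.042,0,0],[-1,0,0.045,0,0],[-1,0,0.045,0,0],[-1,0,0.045,0,0]]'
cat > look.py <<'E'
from h import *
import sys
for n,(a,b,c,d) in {'scene':(150,250,180,320),'top':(130,260,200,350)}.items():
    im=env.get_image(n)[a:b,c:d]; cv2.imwrite(f'pics/{n}{sys.argv[1]}.png',cv2.resize(im,None,fx=5,fy=5,interpolation=cv2.INTER_CUBIC)[:,:,::-1])
o=env.observe();p=o['position'];r=p[:2]-[.611,-.0546];print('guide y',r@[-.31,.951],'x',r@[.951,.31],o['ft_force'])
E
python3 look.py 4
```

```text
time_s: 5.55
position: [0.5767, -0.1076, 0.0552]
tool_rot: [[-0.0, -0.309, 0.951], [0.001, 0.951, 0.309], [-1.0, 0.001, -0.0]]
ft_force: [0.6, 0.1, -0.8]
grip_width: 0.0
guide y -0.039926877755270186 x -0.049075298429989554 [0.81045415 0.08276757 0.21408484]
```

View pics/scene4.png

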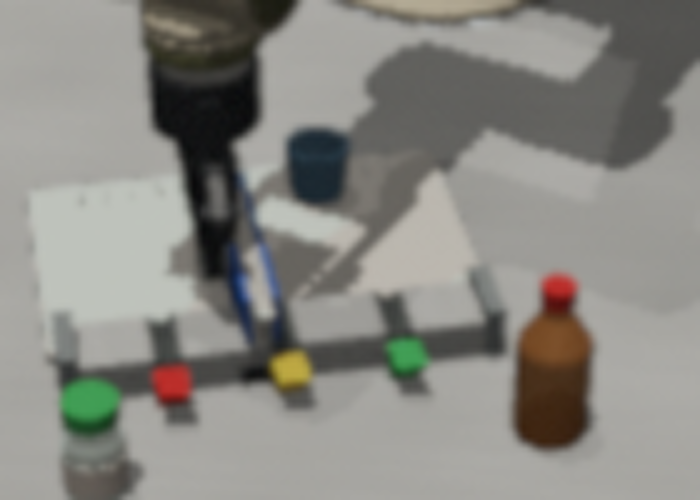

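View pics/top4.png

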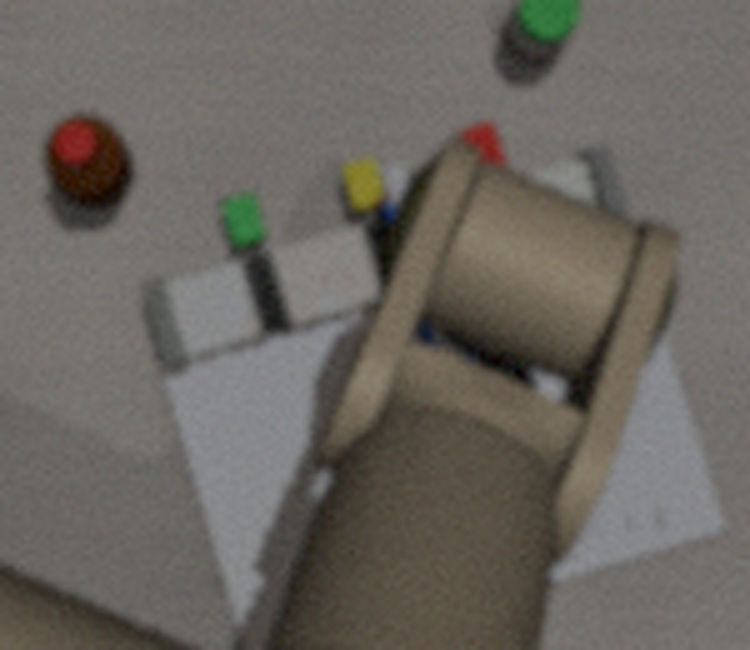

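The stop is moving with the fingertips. Its blade at (260,300) in the scene crop is about 15 mm short of yellow (290,370). I'll push on gently by 11 mm.

```bash
python3 -m jog '[[-1,0,0.003,0,0],[-1,0,0.006,0,0],[-1,0,0.008,0,0],[-1,0,0.01,0,0],[-1,0,0.011,0,0],[-1,0,0.011,0,0],[-1,0,0.011,0,0],[-1,0,0.011,0,0]]'
python3 look.py 5
```

```text
time_s: 6.45
position: [0.5735, -0.0974, 0.0553]
tool_rot: [[0.0, -0.309, 0.951], [0.0, 0.951, 0.309], [-1.0, -0.0, 0.0]]
ft_force: [-1.3, 0.6, -0.6]
grip_width: 0.0001
guide y -0.029123022063800817 x -0.049008083492206846 [-0.6127151  -0.17190716  0.36391857]
```

View pics/scene5.png

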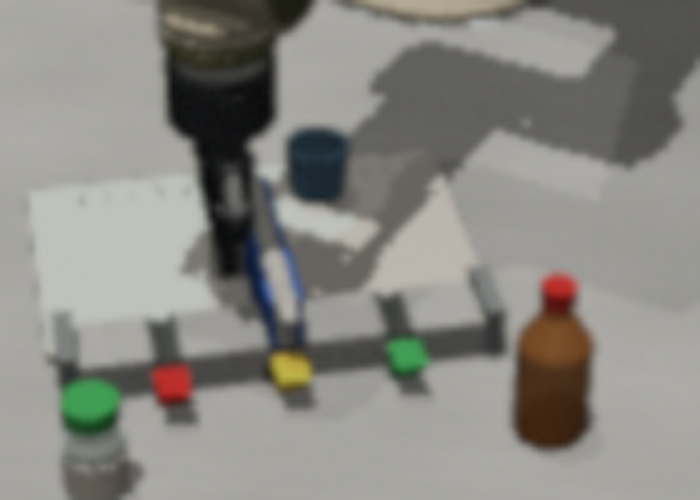

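The blade end at (285,340) is now level with yellow (290,370), and there is a gap to the fingers, so it seems to have drawn itself in. I'll back off, rise and check with a clear view.

```bash
python3 -m jog '[[-1,0,-0.02,0,0],[-1,0,-0.04,0,0],[-1,0,-0.05,0,0],[-1,-0.05,-0.05,0,0],[-1,-0.1,-0.05,0,0],[-1,-0.15,-0.05,0,0],[-1,-0.2,-0.05,0,0],[-1,-0.2,-0.1,-0.05,0],[-1,-0.2,-0.15,-0.1,0],[-1,-0.2,-0.2,-0.15,0],[-1,-0.2,-0.25,-0.15,0],[-1,-0.2,-0.3,-0.15,0],[-1,-0.2,-0.3,-0.15,0],[-1,-0.2,-0.3,-0.15,0]]'
python3 look.py 6
python3 - <<'E'
from h import *
a,b,c,d=140,260,200,350
im=env.get_image('top');m=env.camera_model('top')
for k,lo,hi in(('b',(100,80,60),(130,255,255)),('y',(20,120,80),(34,255,255))):
  for cc,s in blobs(im[a:b,c:d],lo,hi):
    uv=cc+[c,a]
    for z in (.0705,.03):
        p=onz(m,uv,z)[:2]-[.611,-.0546]; print(k,uv,s,z,'guide x,y',p@[.951,.31],p@[-.31,.951])
E
```

```text
time_s: 7.95
position: [0.5219, -0.435, 0.2531]
tool_rot: [[-0.001, -0.304, 0.953], [0.0, 0.953, 0.304], [-1.0, 0.001, -0.001]]
ft_force: [0.4, 0.1, 0.7]
grip_width: -0.0002
guide y -0.33005175466571457 x -0.2003178915791845 [-0.28294548  0.65099296  0.27793757]
b [284.7 191.7] 52 0.0705 guide x,y -0.043839445894746185 -0.01029835756803754
b [284.7 191.7] 52 0.03 guide x,y -0.042019103739513744 -0.014227143779505598
b [278.8 196.2] 120 0.0705 guide x,y -0.05171520303706035 0.011035959832425689
b [278.8 196.2] 120 0.03 guide x,y -0.05018489410472467 0.007892832792787003
b [274.9 243.1] 123 0.0705 guide x,y -0.18404903560384678 0.0645177364484013
b [274.9 243.1] 123 0.03 guide x,y -0.18739206230948077 0.06334413332346545
y [270.5 165.6] 24 0.0705 guide x,y 0.04568173498520735 0.007427687247501192
y [270.5 165.6] 24 0.03 guide x,y 0.050798790858114555 0.004151681691170695
```

View pics/top6.png

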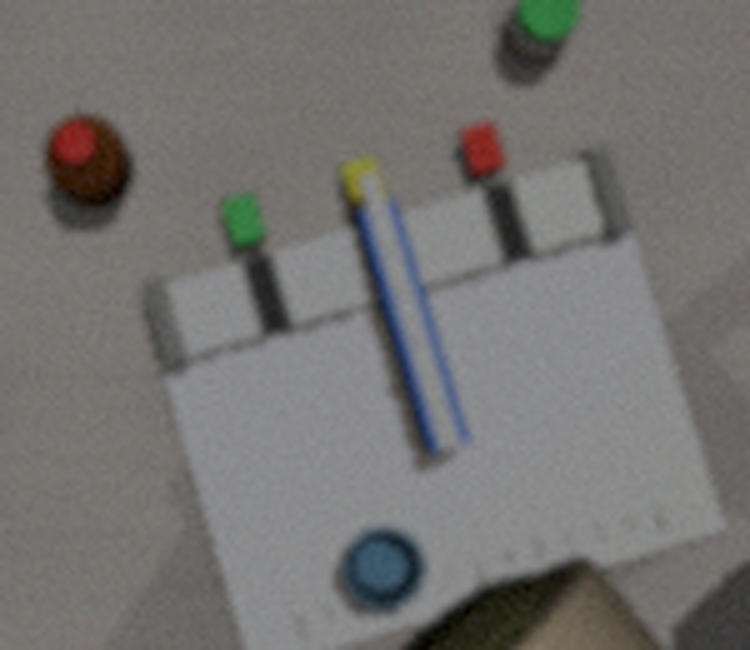

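View pics/scene6.png

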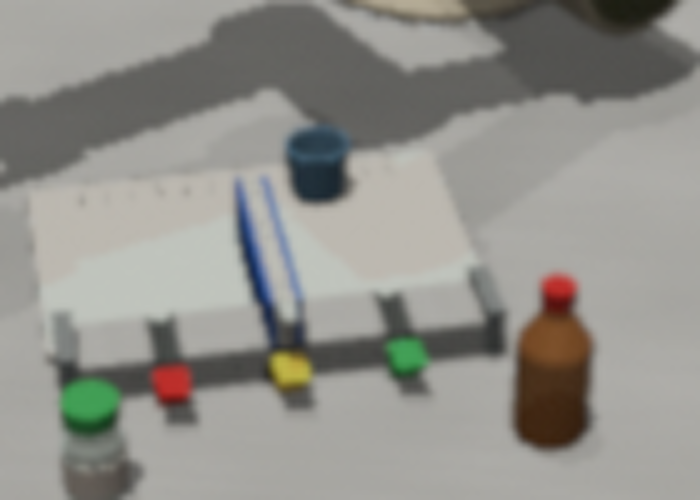

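Run:
```python
from rig import env
o=env.observe();print(o['time_s'],o['ft_force'],abs(o['qvel']).max())
print(env.close_job())
```

```text
8.1 [-0.2010685  -0.0407902  -0.71323677] 1.57555127913224
the job is handed in; nothing more can be done
None
```

The stop is in the yellow notch, which was the middle one, and the job was handed in at 8.1 s. I pushed it about 30 mm to +y on face_right with the shut fingertips, and it appeared to draw itself the last few millimetres into the notch. I then backed the arm off and raised it clear.

- **Position along the rail:** in the last top view, the stop's right blue edge puts its middle about 1 mm from the notch centre, level with the yellow tab. The left edge read 1.5 mm off the other way, but that mask includes part of the visible side face.
- **Disagreement on the tab:** the yellow tab's own colour reading came out about 4 mm off along the rail. The stop now partly hides the tab, so I kept the earlier unobstructed measurement.
- **Seating height:** I did not measure it directly. I take it as seated because the stop drew in ahead of the fingers and a gap showed between them in the scene view.
- **Everything else:** the bystanders visible in the closing crops (soy, shaker and cup) look unmoved. The arm never passed low near the others. The wrist force readings stayed below 2 N. At hand-in the arm touched nothing, with a small leftover joint speed (about 1.6 deg/s at most).

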